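# Let down the microscope's air platform

### The job

The microscope has been lifted off and its vibration-isolation platform has to be let down before it is pumped up afresh. On the valve without a dust cap, unscrew the small knurled lock nut (anticlockwise) all the way up to its stop, then press the freed valve tip right in and keep it in, gently following it down as the air goes out, until the deck has sunk fully onto its base; then let go, so that the tip springs back out and the nut stays undone. Do not lever the rubber-mounted stem over or lean hard on the slim tip (18 N bends it), and leave the capped valve and the things beside the platform alone.

Things in the scene. Friction and masses are not known exactly. Their poses are not given: they have to be found in the camera images.
- platform: isolation platform: grey tray 360 x 440 mm, 50 mm high, fixed to the bench, under a steel deck of the same outline, 22 mm thick, floating on an air cushion (black skirt in the gap). Origin: centre of the tray's underside, at bench height. x: from the edge with the two valves to the far edge; z up. Deck's top face: 82 mm above the bench when joint deck is 0, 72 mm when fully down
- deck (a joint): how far the deck has sunk, in m: 0 = fully pumped up, 0.010 = down on its base (hard stop); starts at 0 to 0.003. It carries both valves down with it. While the valve is shut the air holds it up; it sinks only while the valve is open, slowly (2 to 3 mm/s under a firm push, faster only against growing force), so the tip must be followed down at that pace
- stem: upright stem of the uncapped valve. Origin: on its axis where it leaves the deck; z up along it. Rubber sleeve 14 mm in diameter (flared to 24 mm at the foot) up to 16 mm, then metal tube 9.5 mm in diameter up to the seat at 32 mm. Its mount is springy: 1 mm per 4 N pushed down, 1 mm at the nut per 2.5 N pushed sideways; springs back. Must not lean over 8 degrees (5 mm at the nut)
- nut (a joint): turn of the lock nut in rad, positive = anticlockwise seen from above = undone. 0 = screwed down on the seat, 5.4 = against its upper stop under the tip; starts at 0 to 0.6. Rises 3.9 mm per turn (coarse thread), turns stiffly (0.05 N m), stays where it is left. Until it is nearly up, the tip cannot be pressed right in
- nut_mid (a point): centre of the lock nut, on the valve's axis: knurled brass cylinder 14 mm in diameter, 10 mm high, around the pin, its underside on the stem's seat when screwed down (its centre then 37 mm above the deck). Wider than the stem below it: fingertips coming from above can reach past it
- pin (a joint): how far the valve pin is pressed into the stem, in m: 0 = out (valve shut, sprung), 0.003 = right in. Starts to move at 2 N; the valve opens from about 0.001 to 0.002 on; right in at 6 to 10 N. As the springy stem gives some 2 mm under that load, the tip goes down some 5 mm before it is right in, and further as the deck sinks
- valve_tip: round head of the valve pin above the nut, 8 mm in diameter, 4.5 mm high; moves with the pin. Bends if pushed with more than 18 N. Origin: centre of its underside
- tip_top (a point): centre of the top of the valve tip: 51 mm above the deck when the pin is out, 9 mm above the nut's top when the nut is down, 5.7 mm above it when the nut is up
- capped_valve: the second cushion's valve, on the deck 140 mm from the uncapped one, under a black dust cap 17 mm in diameter whose top is 54 mm above the deck. Not to be touched. Origin: on its axis, at the deck
- dust_cap: loose black dust cap of the uncapped valve, 17 mm in diameter, 40 mm high, standing on the bench beside the platform. Leave alone. Origin: centre of its underside
- objective: loose microscope objective, steel, 29 mm in diameter at its foot, 46 mm high, standing on the bench beside the platform. Leave alone. Origin: centre of its underside
- pump: loose hand pump, aluminium barrel 28 mm in diameter with a black T-handle 90 mm wide, 250 mm long over all, lying on the bench beside the platform. Leave alone. Origin: middle of its underside; x along the barrel, handle at -x

How it is judged:
By the outcome, as a careful person would: the job done as asked, in the order asked, and still so for the second after the job is handed in, with the robot touching nothing.
It also fails if it takes over 72 s, if anything falls off the work surface, if the arm or the gripper's body presses on something with over 40 N, if the wrist force passes 120 N, or if a joint passes its speed limit or range.

### The arm

A 6-joint arm with a two-finger parallel gripper is mounted at the origin on the work surface. World frame = base frame: x ahead of the robot, y to its left, z up, the work surface at z = 0. Lengths are in m, angles in rad, forces in N, time in s.
With the tool pointing down it reaches from about 0.275 to 0.875 m from the base axis. Payload 12.5 kg.
Tool frame: the origin (TCP) lies midway between the tips of the shut fingers; the grasp point (between the pads) lies 19 mm behind it; z points along the fingers, y is the line along which they close (so a half turn about z gives the same grasp; the last joint's range is limited). The gripper opens to 85 mm and grips with 20 to 120 N. Pads are 22 mm wide; open, the fingers measure 114 mm over their backs; the gripper's body (76 mm by 85 mm) begins 54 mm behind the grasp point. The pads swing forward as they close: fully open they stand 13 mm farther back than shut.
Start: joints at [1.074, 0.351, 1.652, -0, 1.139, -0.085], TCP at [0.22, 0.504, 0.231] pointing down, gripper open.
Joint ranges: [-2.75, 2.75], [-0.79, 2.1], [0.01, 2.65], [-1.57, 4.71], [0.07, 3.14], [-2.87, 2.87]. Speed limits (rad/s): [2.22, 2.22, 2.79, 3.14, 3.14, 3.14].

### API

Orientations are given as a rotation vector (axis times angle).
In Python, from station import ctrl, camera, order gives the robot as it stands.
- The arm moves only by the tool jog_arm, never from a script. Its argument "targets" is a list that holds one entry, the list of rows, each a list of 5 numbers: the shift along the tool's x, y, z in mm, then the turn about the tool's z in rad, then the gripper command: -1 is shut, 1 is fully open, values between are in proportion. A call has 1 to 12 rows; each row shifts and turns the commanded pose from where the row before left it, along the tool's axes as they then stand; what a row does not reach is not made up. A row lasts 1/12 s, in which the tool goes at most 41.7 mm and 7.16 degrees, less where a joint would pass 70% of its speed; a pose out of reach is approached as far as the arm can. A call is refused whole if a number of a shift passes 41.7 or a number of a turn 0.125, either way. A call with a gripper value outside its range is refused whole. The fingers move at their own pace and stop on an object; "squeeze" is the grip in N (left out, the last holds). Time passes only in rows, so rows that do not move let the fingers close. It gives the time, the measured TCP pose, the force, the opening and the grip force at its end, in the units of the state.
- ctrl.state(): the state, without advancing time (a new reading comes with each control period).
- camera(name): name is "side" or "top" or "wrist"; returns a dict with "frame" (384x512x3 uint8, red, green, blue), "camera_matrix" (3x3 intrinsics, pixels), "world_to_cam" (4x4, takes a point from world to camera coordinates). Camera axes: x right, y up, looking along -z (the intrinsics and any distortion apply to the point x, -y, -z); pixel columns grow to the right and rows downward; lengths in m; the calibration is good to about 2 mm. A picture is of the moment at which its call begins. There is no depth.
- order.close_job(): hands the job in; it is judged then, once.
The state is a dict: "clock": time; "joint_pos": joint angles; "qd": joint speeds; "joint_efforts": joint torques, N m; "tcp_pos": TCP position; "tcp_rot": TCP orientation; "contact_force": force on the tool from outside, world axes, zero at the start; "wrist_torque": the same for the moment, N m; "gripper_width": opening from 0.0 (shut) to 1.0 (fully open); "grip_force": force on a finger pad.
Only numpy, scipy, OpenCV 4.12 (cv2) and the standard library are available. Lean on these libraries where they do the work, as an engineer would, in place of code of your own. Each camera call takes 0.05 s, during which the arm holds its last target. There are 200 camera calls.

## Working session

There is one attempt and no reset: what is moved stays moved. The work goes in short steps, Python scripts to look and compute and a tool call to move; the robot and the scene stay as the last step left them, time stands still between calls to the robot, and variables do not carry over. Pictures are saved under pics/ and viewed, at most 10 in all, crops included, and the job is handed in when it is done.

Besides the shell and the picture viewer there is one more tool, called after "Request:" as name([rows], argument=value, ...), one row to a line, values as JSON. jog_arm: Moves the arm, as the interface text tells. Its arguments: {"type":"object","properties":{"targets":{"type":"array","items":{"type":"array","items":{"type":"array","items":{"type":"number"}}}},"squeeze":{"type":"number"}},"required":["targets"]}

```bash
mkdir -p pics; cat > h.py <<'E'
import numpy as np, cv2
from station import ctrl, camera, order
def save(n,f):
    d=camera(n); cv2.imwrite(f'pics/{f}.png',d['frame'][:,:,::-1]); np.savez(f'pics/{f}.npz',K=d['camera_matrix'],T=d['world_to_cam']); return d
def ray(f,u,v):
    z=np.load(f'pics/{f}.npz'); K,T=z['K'],z['T']
    c=np.linalg.inv(K)@[u,v,1]; d=T[:3,:3].T@(c*[1,-1,-1]); return -T[:3,:3].T@T[:3,3], d/np.linalg.norm(d)
def tri(l):
    A=0;b=0
    for a in l:
        o,d=ray(*a); P=np.eye(3)-np.outer(d,d); A=A+P; b=b+P@o
    x=np.linalg.solve(A,b); return x,[np.linalg.norm((np.eye(3)-np.outer(d,d))@(x-o)) for o,d in (ray(*a) for a in l)]
def onz(f,u,v,z):
    o,d=ray(f,u,v); return o+d*(z-o[2])/d[2]
E
python3 - <<'E'
from h import *
a=save('top','t0')['frame'];b=save('side','s0')['frame'];c=save('wrist','w0')['frame']
cv2.imwrite('pics/all0.png',cv2.resize(np.vstack([np.hstack([a,b]),np.hstack([c,c*0])]),(800,600))[:,:,::-1])
s=ctrl.state();print(s)
E
```

```text
{'clock': 0.15, 'joint_pos': array([ 1.07441062e+00,  3.51087816e-01,  1.65224477e+00, -2.69929030e-05,
        1.13909646e+00, -8.45682828e-02]), 'qd': array([-0.00027045, -0.00253259, -0.00370568,  0.00110808,  0.00049416,
        0.00032214]), 'joint_efforts': array([-5.54324970e-05, -5.06249499e+01, -2.91500741e+01, -8.32737442e-05,
        3.40277198e-03, -4.02539365e-05]), 'tcp_pos': array([0.2200036 , 0.50382047, 0.23090788]), 'tcp_rot': array([-6.42258241e-01, -3.07502026e+00,  1.26969560e-03]), 'contact_force': array([-0.27283005,  0.49849007, -0.22740938]), 'wrist_torque': array([0.04222844, 0.05685811, 0.00595348]), 'grip_force': 0.0, 'gripper_width': 1.0009286402413948}
```

View pics/all0.png

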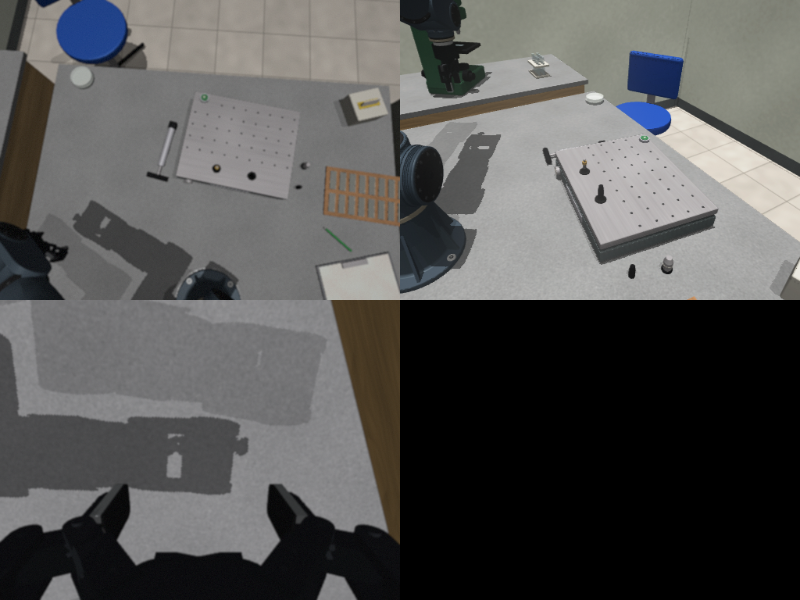

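The overview shows the uncapped brass valve at about (277,215) in top and (237,208) in side. The capped valve is at top (322,225). I'll enlarge both.

```bash
python3 - <<'E'
from h import *
a=cv2.imread('pics/t0.png')[195:245,250:350];b=cv2.imread('pics/s0.png')[190:265,195:295]
f=lambda i:cv2.resize(i,None,fx=8,fy=8,interpolation=cv2.INTER_CUBIC)[:300 if i.shape[0]==50 else 600]
A=cv2.resize(a,None,fx=5,fy=5,interpolation=cv2.INTER_CUBIC);B=cv2.resize(b,(500,345),interpolation=cv2.INTER_CUBIC)
B=cv2.resize(b[:65],None,fx=5,fy=5,interpolation=cv2.INTER_CUBIC)
cv2.imwrite('pics/c0.png',np.vstack([A,B]))
E
```

```text
(no output)
```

View pics/c0.png

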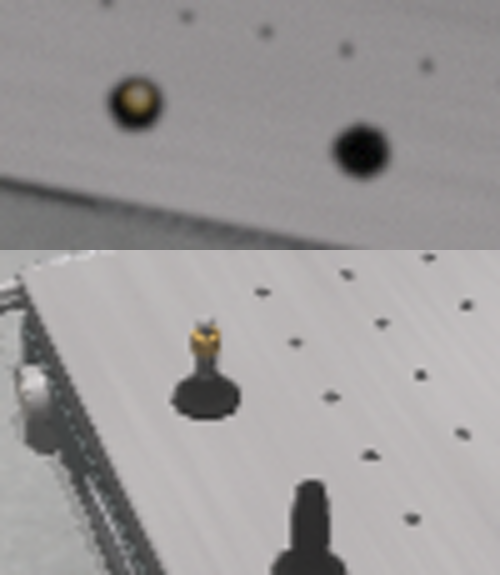

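The enlarged crops put the nut at about (277.6,214.4) in top and (236,208.4) in side. The capped valve is at (322.2,225) in top.

```bash
python3 - <<'E'
from h import *
from scipy.spatial.transform import Rotation as R
print(tri([('t0',277.4,214.2),('s0',236,208.2)]))
print(tri([('t0',322.,225),('s0',257.2,237)]))
print(onz('t0',322,225,.135),onz('t0',277.4,214.2,.13))
s=ctrl.state();M=R.from_rotvec(s['tcp_rot']).as_matrix();print(M.round(3))
T=np.load('pics/w0.npz')['T'];print((-T[:3,:3].T@T[:3,3]-s['tcp_pos'])@M)
E
```

```text
(array([0.5076768 , 0.00229395, 0.11948689]), [np.float64(0.00016814580952437708), np.float64(0.0001681458095243473)])
(array([ 0.4879025 , -0.12954927,  0.13134084]), [np.float64(0.004568745864180047), np.float64(0.004568745864179917)])
[ 0.48320708 -0.12709451  0.135     ] [0.50604327 0.00279387 0.13      ]
[[-0.916  0.4   -0.   ]
 [ 0.4    0.916 -0.001]
 [ 0.    -0.001 -1.   ]]
[ 0.07011032  0.00061702 -0.1427176 ]
```

Request:
jog_arm([
  [[-15, -11, 0, 0, 0.2], [-29, -21.5, 0, 0, 0.2], [-29, -21.5, 0, 0, 0.2], [-29, -21.5, 0, 0, 0.2], [-29, -21.5, 0, 0, 0.2], [-29, -21.5, 0, 0, 0.2], [-29, -21.5, 0, 0, 0.2], [-29, -21.5, 0, 0, 0.2], [-29, -21.5, 0, 0, 0.2], [-29, -21.5, 0, 0, 0.2], [-29, -21.5, 0, 0, 0.2], [-29, -21.5, 0, 0, 0.2]],
])

```text
clock: 1.15
tcp_pos: [0.4276, 0.1418, 0.2313]
tcp_rot: [-0.642, -3.075, -0.0]
contact_force: [0.3, 0.5, -0.0]
gripper_width: 0.6
grip_force: 0.0
```

Request:
jog_arm([
  [[-29, -21.5, 0, 0, 0.2], [-29, -21.5, 0, 0, 0.2], [-29, -21.5, 0, 0, 0.2], [-29, -21.5, 0, 0, 0.2], [-14, -10.5, 0, 0, 0.2], [0, 0, 0, 0.12, 0.2], [0, 0, 0, 0.12, 0.2], [0, 0, 0, 0.12, 0.2], [0, 0, 0, 0.12, 0.2], [0, 0, 0, 0.12, 0.2], [0, 0, 0, 0.12, 0.2], [0, 0, 0, 0.12, 0.2]],
])

```text
clock: 2.15
tcp_pos: [0.5075, 0.0031, 0.2311]
tcp_rot: [-1.848, -2.54, 0.0]
contact_force: [0.3, -0.5, -0.2]
gripper_width: 0.595
grip_force: 0.0
```

```bash
python3 -c "
from h import *
s=ctrl.state();print({k:s[k] for k in('clock','joint_pos','tcp_pos','tcp_rot','gripper_width')})"
```

```text
{'clock': 2.15, 'joint_pos': array([-8.57160916e-02,  2.74081862e-01,  1.75941683e+00, -1.18422567e-05,
        1.10856179e+00, -3.98757606e-01]), 'tcp_pos': array([0.50749347, 0.00306132, 0.23107086]), 'tcp_rot': array([-1.84776289e+00, -2.54025485e+00,  3.94014922e-04]), 'gripper_width': 0.5947249644891764}
```

Request:
jog_arm([
  [[0, 0, 0, 0.122, -0.2], [0, 0, 0, 0.122, -0.2], [0, 0, 0, 0.122, -0.2], [0, 0, 0, 0.122, -0.2], [0, 0, 0, 0.122, -0.2], [0, 0, 0, 0.122, -0.2], [0, 0, 0, 0.122, -0.2], [0, 0, 0, 0.122, -0.2], [0, 0, 0, 0.122, -0.2], [0, 0, 0, 0.122, -0.2], [0, 0, 0, 0.122, -0.2], [0, 0, 0, 0.122, -0.2]],
])

```text
clock: 3.15
tcp_pos: [0.5075, 0.0031, 0.2311]
tcp_rot: [-3.073, -0.654, 0.001]
contact_force: [0.1, -0.2, 0.9]
gripper_width: 0.402
grip_force: 0.0
```

Request:
jog_arm([
  [[0, 0, 0, 0.122, -0.2], [0, 0, 0, 0.122, -0.2], [0, 0, 0, 0.122, -0.2], [0, 0, 0, 0.122, -0.2], [0, 0, 0, 0.122, -0.2], [0, 0, 0, 0.122, -0.2], [0, 0, 0, 0.122, -0.2], [0, 0, 0, 0.122, -0.2], [0, 0, 0, 0.122, -0.2], [0, 0, 0, 0.122, -0.2], [0, 0, 0, 0.122, -0.2], [0, 0, 0, 0.122, -0.2]],
])

```text
clock: 4.15
tcp_pos: [0.5075, 0.0031, 0.2311]
tcp_rot: [2.723, -1.567, -0.001]
contact_force: [0.5, 0.7, 0.9]
gripper_width: 0.403
grip_force: 0.0
```

Request:
jog_arm([
  [[0, 0, 0, 0.122, -0.2], [0, 0, 0, 0.122, -0.2], [0, 0, 25, 0, -0.2], [0, 0, 0, 0, -0.2], [0, 0, 0, 0, -0.2]],
])

```text
clock: 4.57
tcp_pos: [0.507, 0.0031, 0.2057]
tcp_rot: [2.518, -1.877, -0.004]
contact_force: [0.1, 0.4, 0.3]
gripper_width: 0.402
grip_force: 0.0
```

```bash
python3 -c "
from h import *
save('wrist','w1')
s=ctrl.state();print({k:s[k] for k in('clock','joint_pos','tcp_pos','tcp_rot','gripper_width')})"
```

```text
{'clock': 4.6167, 'joint_pos': array([-8.56745686e-02,  3.03333505e-01,  1.78600274e+00,  1.24106779e-05,
        1.05313706e+00,  2.76642156e+00]), 'tcp_pos': array([0.50752731, 0.00308516, 0.20652405]), 'tcp_rot': array([ 2.51826768e+00, -1.87751779e+00, -1.18444721e-03]), 'gripper_width': 0.4034246512504174}
```

View pics/w1.png

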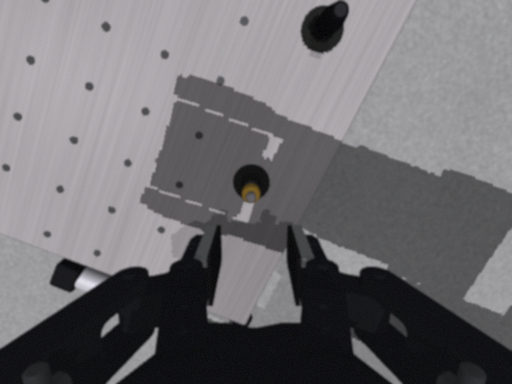

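The wrist view shows the brass nut at about (251,189), its tip at about (250.5,197), and the flared foot around (251,181). The capped valve is far off at (325,20).

```bash
python3 - <<'E'
from h import *
from scipy.spatial.transform import Rotation as R
s=ctrl.state();M=R.from_rotvec(s['tcp_rot']).as_matrix()
w=cv2.imread('pics/w1.png')[150:225,210:310];cv2.imwrite('pics/c1.png',cv2.resize(w,None,fx=8,fy=8,interpolation=cv2.INTER_CUBIC))
x,e=tri([('t0',277.4,214.2),('s0',236,208.2),('w1',251,189)]);print(x,e,(x-s['tcp_pos'])@M)
for z in(.116,.118,.120):print(z,onz('w1',251,189,z),onz('w1',250.5,197.5,z+.014))
z=np.load('pics/w1.npz');
for h in (.116,.119):
  for dz in (0,.014):
    c=z['T']@[*s['tcp_pos'][:2],h+dz,1];p=z['K']@(c[:3]*[1,-1,-1]);print(h,dz,p[:2]/p[2])
E
```

```text
[0.50833975 0.00235771 0.11886826] [np.float64(0.0007290819852967818), np.float64(0.0005133245042914506), np.float64(0.001053753674669135)] [ 0.00095827 -0.00064245  0.08765498]
0.116 [0.50912993 0.00280189 0.116     ] [0.50861175 0.00556484 0.13      ]
0.118 [0.50927968 0.00224171 0.118     ] [0.50877584 0.00494345 0.132     ]
0.12 [0.50942942 0.00168152 0.12      ] [0.50893993 0.00432206 0.134     ]
0.116 0 [252.78137656 189.85461613]
0.116 0.014 [252.75271896 194.94951458]
0.119 0 [252.7755071  190.89811949]
0.119 0.014 [252.74613352 196.12030935]
```

View pics/c1.png

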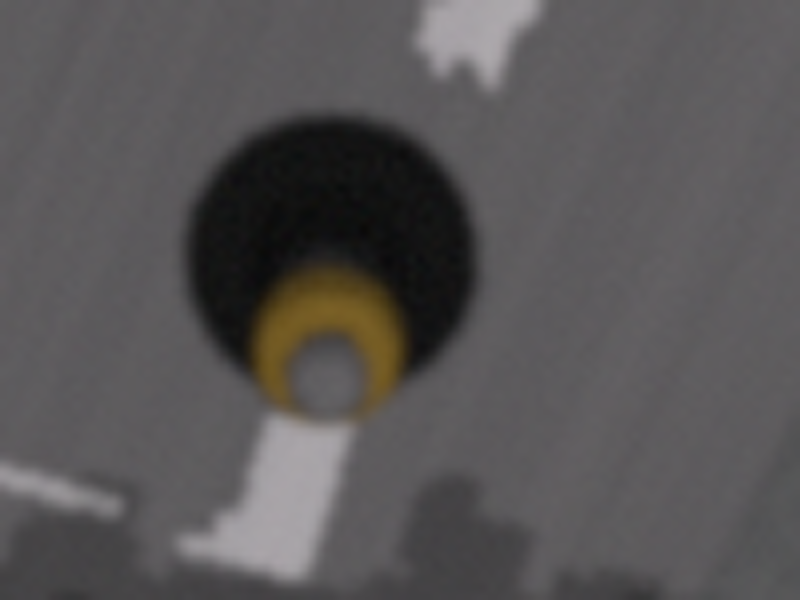

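Tip top centre is at (251,196.5) and the flush nut at (251.2,192.5). That is about 1.2 mm off in tool −y. I'll correct and go closer.

Request:
jog_arm([
  [[0.5, -1.2, 15, 0, -0.2], [0, 0, 20, 0, -0.2], [0, 0, 20, 0, -0.2], [0, 0, 9, 0, -0.2], [0, 0, 0, 0, -0.2], [0, 0, 0, 0, -0.2]],
])

```text
clock: 5.12
tcp_pos: [0.5093, 0.0029, 0.1431]
tcp_rot: [-2.518, 1.878, -0.0]
contact_force: [0.1, 0.0, -0.2]
gripper_width: 0.4
grip_force: 0.0
```

```bash
python3 - <<'E'
from h import *
f=save('wrist','w2')['frame'][:,:,::-1]
cv2.imwrite('pics/c2.png',cv2.resize(f[180:330,150:350],None,fx=4,fy=4,interpolation=cv2.INTER_CUBIC))
s=ctrl.state();print(s['clock'],s['tcp_pos'],s['contact_force'],s['wrist_torque'])
z=np.load('pics/w2.npz');print(z['K'])
for h in (.117,.122,.131):
    c=z['T']@[*s['tcp_pos'][:2],h,1];p=z['K']@(c[:3]*[1,-1,-1]);print(h,p[:2]/p[2])
E
```

```text
5.1667 [0.50961195 0.00288113 0.14352514] [ 0.13846914 -0.25132517 -0.16451787] [ 0.00283539 -0.02654374 -0.01605115]
[[296.06130656   0.         253.71460595]
 [  0.         296.06130656 187.76934031]
 [  0.           0.           1.        ]]
0.117 [253.171406   219.27871056]
0.122 [253.1448819  222.43368354]
0.131 [253.09330239 228.56893308]
```

View pics/c2.png

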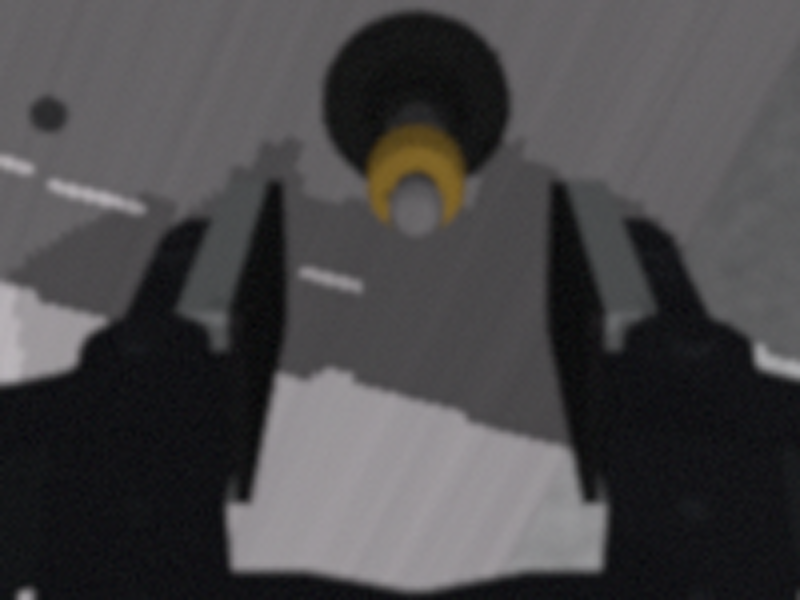

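The fingertip inner edges are at crop x 283 and 549 (mid 416), with the tip and nut at 415–416, so it is centred in y. I'll make a small −x correction, descend and grip.

Request:
jog_arm([
  [[-0.7, 0, 12, 0, -0.2], [0, 0, 15, 0, -0.2], [0, 0, 10, 0, -0.2], [0, 0, 0, 0, -0.2], [0, 0, 0, 0, -0.5], [0, 0, 0, 0, -0.6], [0, 0, 0, 0, -0.7], [0, 0, 0, 0, -1], [0, 0, 0, 0, -1], [0, 0, 0, 0, -1], [0, 0, 0, 0, -1], [0, 0, 0, 0, -1]],
], squeeze=25)

```text
clock: 6.17
tcp_pos: [0.5091, 0.0036, 0.1055]
tcp_rot: [-2.517, 1.879, -0.001]
contact_force: [0.8, -0.5, 2.4]
gripper_width: 0.145
grip_force: 24.5
```

```bash
python3 - <<'E'
from h import *
s=ctrl.state();print(s['clock'],s['tcp_pos'],s['contact_force'],s['wrist_torque'],s['grip_force'],s['gripper_width'],s['joint_pos'])
E
```

```text
6.1667 [0.50905087 0.00359037 0.10554605] [ 0.83808345 -0.45831008  2.40053146] [-0.00746588 -0.23781042  0.06494258] 24.462778866291046 0.14531644177984915 [-8.44336495e-02  4.51291355e-01  1.86461952e+00  3.88175156e-05
  8.24855518e-01  2.76850871e+00]
```

Request:
jog_arm([
  [[0, 0, -0.075, -0.06, -1], [0, 0, -0.075, -0.12, -1], [0, 0, -0.075, -0.12, -1], [0, 0, -0.075, -0.12, -1], [0, 0, -0.075, -0.12, -1], [0, 0, -0.075, -0.12, -1], [0, 0, -0.075, -0.12, -1], [0, 0, -0.075, -0.12, -1], [0, 0, -0.075, -0.12, -1], [0, 0, -0.075, -0.12, -1]],
])

```text
clock: 7.0
tcp_pos: [0.5091, 0.0038, 0.1062]
tcp_rot: [-3.134, 0.214, -0.001]
contact_force: [1.7, 2.5, 1.5]
gripper_width: 0.148
grip_force: 24.4
```

```bash
python3 - <<'E'
from h import *
s=ctrl.state();print(s['clock'],s['tcp_pos'],s['contact_force'],s['wrist_torque'],s['grip_force'],s['gripper_width'],s['joint_pos'][5])
f=save('wrist','w3')['frame'][:,:,::-1]
cv2.imwrite('pics/c3.png',cv2.resize(f[200:300,200:310],None,fx=5,fy=5,interpolation=cv2.INTER_CUBIC))
E
```

```text
7.0 [0.50907418 0.00378654 0.10616668] [1.66665443 2.52529958 1.52607817] [ 0.41977519 -0.3766642  -0.06177397] 24.37982439994812 0.14773946035589236 1.6226908008222702
```

View pics/c3.png

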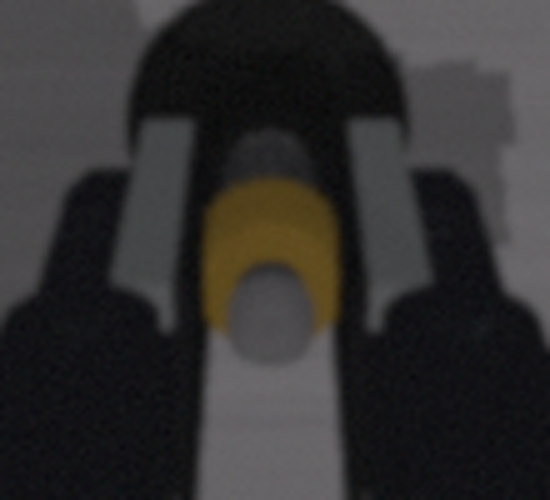

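The pads hold the nut squarely and the tip is free between them. The side force is about 3 N, so I'll recentre slightly and keep turning.

Request:
jog_arm([
  [[0.4, -0.8, -0.075, -0.12, -1], [0, 0, -0.075, -0.12, -1], [0, 0, -0.075, -0.12, -1], [0, 0, -0.075, -0.12, -1], [0, 0, -0.075, -0.12, -1], [0, 0, -0.075, -0.12, -1], [0, 0, -0.075, -0.12, -1], [0, 0, -0.075, -0.12, -1], [0, 0, -0.075, -0.12, -1], [0, 0, -0.075, -0.12, -1]],
])

```text
clock: 7.88
tcp_pos: [0.5091, 0.0044, 0.1067]
tcp_rot: [-2.71, -1.589, 0.0]
contact_force: [0.9, 0.2, 1.2]
gripper_width: 0.141
grip_force: 24.4
```

```bash
cat > st.py <<'E'
from h import *
from scipy.spatial.transform import Rotation as R
s=ctrl.state();M=R.from_rotvec(s['tcp_rot']).as_matrix()
print(s['clock'],s['tcp_pos'],s['contact_force'],'tool',(s['contact_force']@M).round(2),s['wrist_torque'],s['grip_force'],s['gripper_width'],s['joint_pos'][5])
E
python3 st.py
```

```text
7.8833 [0.50914522 0.00441513 0.10674197] [0.895079   0.24862063 1.1590539 ] tool [ 0.65  0.66 -1.16] [ 0.26762613 -0.16104894 -0.05733354] 24.363085627555847 0.1411170308634807 0.4273632238216053
```

Request:
jog_arm([
  [[0.2, 0.2, -0.1, -0.12, -1], [0, 0, -0.1, -0.12, -1], [0, 0, -0.1, -0.12, -1], [0, 0, -0.1, -0.12, -1], [0, 0, -0.075, -0.12, -1], [0, 0, -0.075, -0.12, -1], [0, 0, -0.075, -0.12, -1], [0, 0, -0.075, -0.12, -1], [0, 0, -0.075, -0.12, -1], [0, 0, -0.075, -0.12, -1], [0, 0, -0.075, -0.12, -1], [0, 0, -0.075, -0.12, -1]],
])

```text
clock: 8.88
tcp_pos: [0.5089, 0.0045, 0.1075]
tcp_rot: [-0.989, -2.98, 0.001]
contact_force: [-0.9, 0.4, 1.2]
gripper_width: 0.148
grip_force: 24.4
```

```bash
python3 st.py
```

```text
8.8833 [0.50885381 0.0044609  0.10750764] [-0.90026154  0.3686383   1.24002804] tool [ 0.94 -0.24 -1.24] [-0.00237757  0.1917412  -0.01736453] 24.390907287597656 0.147543855755186 -1.0124628080645361
```

Request:
jog_arm([
  [[0.1, 0, -0.1, -0.12, -1], [0, 0, -0.1, -0.12, -1], [0, 0, -0.075, -0.12, -1], [0, 0, -0.075, -0.12, -1], [0, 0, -0.075, -0.12, -1], [0, 0, -0.075, -0.12, -1], [0, 0, -0.075, -0.12, -1]],
])

```text
clock: 9.47
tcp_pos: [0.5088, 0.0043, 0.1081]
tcp_rot: [0.312, -3.124, 0.0]
contact_force: [-1.5, -1.0, 0.6]
gripper_width: 0.147
grip_force: 24.4
```

```bash
python3 st.py
```

```text
9.4667 [0.50878767 0.00433044 0.10808407] [-1.52251047 -0.9948009   0.61403864] tool [ 1.69 -0.67 -0.61] [-0.19165288  0.19098809 -0.06152124] 24.4077667593956 0.14689144334191037 -1.8523214287478245
```

Request:
jog_arm([
  [[0.5, -0.2, -0.075, -0.1, -1], [0, 0, -0.075, -0.1, -1], [0, 0, -0.06, -0.1, -1]],
])

```text
clock: 9.72
tcp_pos: [0.5086, 0.0041, 0.1084]
tcp_rot: [0.774, -3.044, -0.0]
contact_force: [-0.0, -0.3, 0.6]
gripper_width: 0.146
grip_force: 24.4
```

```bash
python3 st.py
```

```text
9.7167 [0.5085612  0.00407765 0.10839351] [-0.01052073 -0.34789279  0.64400569] tool [ 0.18 -0.3  -0.64] [-0.14337639  0.0735263  -0.10319752] 24.420906901359558 0.14578038702546817 -2.1519875748749224
```

Request:
jog_arm([
  [[0, 0, -0.06, -0.08, -1], [0, 0, -0.06, -0.08, -1]],
])

```text
clock: 9.88
tcp_pos: [0.5086, 0.0041, 0.1085]
tcp_rot: [1.013, -2.973, -0.0]
contact_force: [-0.9, -0.9, 0.4]
gripper_width: 0.147
grip_force: 24.4
```

```bash
python3 st.py
```

```text
9.8833 [0.50856985 0.0040547  0.10849261] [-0.86655319 -0.8613144   0.42276442] tool [ 1.21 -0.15 -0.42] [-0.17152889  0.02126092 -0.10912869] 24.42655920982361 0.1468080680082139 -2.311110183466726
```

Request:
jog_arm([
  [[0.3, 0, -0.05, -0.08, -1], [0, 0, -0.05, -0.08, -1]],
])

```text
clock: 10.05
tcp_pos: [0.5085, 0.0038, 0.1087]
tcp_rot: [1.248, -2.883, -0.0]
contact_force: [0.1, -0.4, 0.6]
gripper_width: 0.146
grip_force: 24.4
```

```bash
python3 st.py
```

```text
10.05 [0.50849798 0.00384912 0.10868485] [ 0.06357067 -0.35716736  0.61680271] tool [ 0.22 -0.29 -0.62] [-0.14170527 -0.10589851 -0.04998135] 24.40751552581787 0.146323154232093 -2.4714080502191145
```

Request:
jog_arm([
  [[0, 0, -0.03, -0.08, -1], [0, 0, 0, -0.08, -1], [0, 0, 0, -0.06, -1]],
])

```text
clock: 10.3
tcp_pos: [0.5086, 0.0039, 0.1087]
tcp_rot: [1.557, -2.728, -0.0]
contact_force: [1.0, -1.5, -0.1]
gripper_width: 0.147
grip_force: 24.4
```

```bash
python3 st.py
```

```text
10.3 [0.50855744 0.00388476 0.10871862] [ 0.96880752 -1.46451627 -0.14632719] tool [ 0.77 -1.58  0.15] [-0.03845905 -0.08669542 -0.05739042] 24.410111904144287 0.1466873963672017 -2.691659524893101
```

Request:
jog_arm([
  [[0, 0, 0, 0, -0.4], [0, 0, 0, 0, -0.4], [0, 0, 0, 0, -0.4], [0, 0, 0, 0.12, -0.4], [0, 0, 0, 0.12, -0.4], [0, 0, 0, 0.12, -0.4], [0, 0, 0, 0.12, -0.4], [0, 0, 0, 0.12, -0.4], [0, 0, 0, 0.12, -0.4], [0, 0, 0, 0.12, -0.4], [0, 0, 0, 0.12, -0.4], [0, 0, 0, 0.12, -0.4]],
])

```text
clock: 11.3
tcp_pos: [0.5086, 0.004, 0.1087]
tcp_rot: [-0.082, -3.14, 0.0]
contact_force: [-0.2, 0.6, -0.6]
gripper_width: 0.3
grip_force: 0.0
```

```bash
python3 st.py
```

```text
11.3 [0.50859173 0.00397772 0.10872484] [-0.22187388  0.59156977 -0.64561647] tool [0.25 0.58 0.65] [-0.07573989 -0.01176579 -0.05791484] 0.0 0.30010903506866843 -1.6021883000535626
```

Request:
jog_arm([
  [[0, 0, 0, 0, -1], [0, 0, 0, 0, -1], [0, 0, 0, 0, -1], [0, 0, 0, 0, -1], [0, 0, 0, 0, -1]],
], squeeze=25)

```text
clock: 11.72
tcp_pos: [0.5087, 0.004, 0.1088]
tcp_rot: [-0.067, -3.141, -0.0]
contact_force: [-0.2, 0.4, 0.2]
gripper_width: 0.147
grip_force: 24.3
```

```bash
python3 st.py
```

```text
11.7167 [0.50869295 0.00403303 0.10881202] [-0.1596492   0.40152523  0.20684186] tool [ 0.18  0.39 -0.21] [ 0.1417726   0.06062136 -0.01393442] 24.32059407234192 0.14655371520250604 -1.6121073268603492
```

Request:
jog_arm([
  [[0, 0, 0, -0.08, -1], [0, 0, 0, -0.08, -1], [0, 0, 0, -0.08, -1]],
])

```text
clock: 11.97
tcp_pos: [0.5087, 0.004, 0.1088]
tcp_rot: [0.315, -3.126, -0.0]
contact_force: [-0.1, 0.4, 1.0]
gripper_width: 0.144
grip_force: 24.3
```

```bash
python3 st.py
```

```text
11.9667 [0.50868318 0.00397964 0.10880893] [-0.10703635  0.390408    1.0090013 ] tool [ 0.03  0.4  -1.01] [ 0.03076655  0.09850437 -0.21722536] 24.33378428220749 0.14419208183091928 -1.8555461394435917
```

Request:
jog_arm([
  [[0, 0, 0, -0.08, -1], [0, 0, 0, -0.06, -1]],
])

```text
clock: 12.13
tcp_pos: [0.5087, 0.0039, 0.1088]
tcp_rot: [0.534, -3.096, 0.0]
contact_force: [-0.5, 0.5, 1.5]
gripper_width: 0.145
grip_force: 24.3
```

```bash
python3 st.py
```

```text
12.1333 [0.50866076 0.00394211 0.10878964] [-0.54362732  0.5149937   1.50809999] tool [ 0.34  0.67 -1.51] [ 0.03188795  0.00652238 -0.07455345] 24.33772087097168 0.14530014595954227 -1.9959292245857394
```

Request:
jog_arm([
  [[0, 0, 0, 0, -0.4], [0, 0, 0, 0, -0.4], [0, 0, 0, 0, -0.4], [0, 0, -12, 0, -0.4], [0, 0, -20, 0, -0.4], [0, 0, -10, 0, -0.4], [0, 0, 0, 0, -0.4], [0, 0, 0, 0, -0.4]],
])

```text
clock: 12.8
tcp_pos: [0.5089, 0.004, 0.1509]
tcp_rot: [-0.525, 3.096, -0.0]
contact_force: [0.2, 0.1, -0.2]
gripper_width: 0.298
grip_force: 0.0
```

```bash
python3 - <<'E'
from h import *
f=save('wrist','w4')['frame'][:,:,::-1];g=save('side','s4')['frame'][:,:,::-1]
a=cv2.resize(f[180:330,150:350],None,fx=4,fy=4,interpolation=cv2.INTER_CUBIC)
cv2.imwrite('pics/c4.png',a)
s=ctrl.state();print(s['clock'],s['tcp_pos'],s['contact_force'])
z=np.load('pics/w4.npz')
for h in (.117,.122,.131):
    c=z['T']@[*s['tcp_pos'][:2],h,1];p=z['K']@(c[:3]*[1,-1,-1]);print(h,p[:2]/p[2])
E
```

```text
12.9 [0.50834473 0.0040108  0.15002306] [-0.08401264 -0.25886401 -0.08488086]
0.117 [252.29222067 215.81082356]
0.122 [252.25520415 218.75471331]
0.131 [252.18345894 224.46054356]
```

View pics/c4.png

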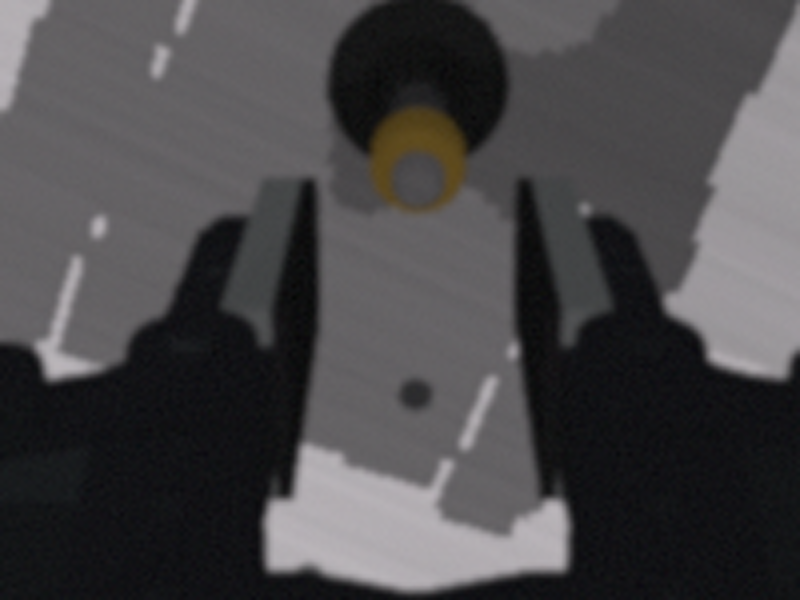

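The nut has clearly risen: the tip (417,178) now sits inside the nut outline, and the fingers are centred at 417. The stop torque was ambiguous, so I'll regrip once more to confirm.

Request:
jog_arm([
  [[0, 0, 0, 0.12, -0.4], [0, 0, 0, 0.12, -0.4], [0, 0, 0, 0.12, -0.4], [0, 0, 0, 0.12, -0.4], [0, 0, 10, 0.12, -0.4], [0, 0, 18, 0.12, -0.4], [0, 0, 13, 0.12, -0.4], [0, 0, 0, 0, -0.4], [0, 0, 0, 0, -1], [0, 0, 0, 0, -1], [0, 0, 0, 0, -1], [0, 0, 0, 0, -1]],
], squeeze=30)

```text
clock: 13.9
tcp_pos: [0.5087, 0.004, 0.1101]
tcp_rot: [0.78, 3.043, 0.0]
contact_force: [-0.9, 1.3, -3.9]
gripper_width: 0.141
grip_force: 29.2
```

```bash
python3 st.py
```

```text
13.9 [0.50865737 0.00403168 0.11012441] [-0.8925808   1.31595504 -3.90736392] tool [1.42 0.72 3.91] [ 0.11135497  0.13607383 -0.02145906] 29.19614017009735 0.14140360490591714 -1.1524811938486172
```

Request:
jog_arm([
  [[0, 0, 0, -0.08, -1], [0, 0, 0, -0.08, -1], [0, 0, 0, -0.08, -1]],
])

```text
clock: 14.15
tcp_pos: [0.5087, 0.004, 0.1101]
tcp_rot: [0.405, 3.115, 0.0]
contact_force: [-0.8, 2.1, -1.9]
gripper_width: 0.141
grip_force: 29.2
```

```bash
python3 st.py
```

```text
14.15 [0.50868408 0.00403772 0.11010233] [-0.82913431  2.0663772  -1.93339952] tool [1.33 1.79 1.93] [ 0.09426347  0.15760854 -0.08540699] 29.208824336528778 0.14143389948690227 -1.3958105766283315
```

Request:
jog_arm([
  [[0, 0, 0, -0.08, -1], [0, 0, 0, -0.08, -1], [0, 0, 0, -0.08, -1]],
])

```text
clock: 14.4
tcp_pos: [0.5087, 0.004, 0.1101]
tcp_rot: [0.029, 3.141, 0.0]
contact_force: [-1.9, 0.4, -3.2]
gripper_width: 0.143
grip_force: 29.2
```

```bash
python3 st.py
```

```text
14.4 [0.50867439 0.00402192 0.11010926] [-1.86957928  0.3726974  -3.23301221] tool [1.88 0.34 3.23] [ 0.05361086  0.16788263 -0.10048925] 29.205861389636993 0.14320820295384337 -1.6358932026237478
```

Request:
jog_arm([
  [[0, 0, 0, -0.08, -1], [0, 0, 0, -0.08, -1], [0, 0, 0, -0.08, -1]],
])

```text
clock: 14.65
tcp_pos: [0.5086, 0.004, 0.1101]
tcp_rot: [-0.347, 3.122, -0.0]
contact_force: [-1.4, -0.1, -2.3]
gripper_width: 0.143
grip_force: 29.2
```

```bash
python3 st.py
```

```text
14.65 [0.50864488 0.00397579 0.11011248] [-1.41284714 -0.1101175  -2.34512811] tool [1.4  0.2  2.35] [-0.06483124  0.1744622  -0.0551043 ] 29.207589626312256 0.14307249455698523 -1.8758849808103861
```

Request:
jog_arm([
  [[0.4, 0, 0.7, 0, -1], [0, 0, 0, 0, -1], [0, 0, 0, -0.08, -1], [0, 0, 0, -0.08, -1]],
], squeeze=60)

```text
clock: 14.98
tcp_pos: [0.5086, 0.0039, 0.1095]
tcp_rot: [-0.588, 3.085, -0.0]
contact_force: [-1.6, -1.5, -0.4]
gripper_width: 0.127
grip_force: 58.4
```

```bash
echo "print('j6',s['joint_efforts'][5],(s['wrist_torque']@M).round(3))">>st.py; python3 st.py
```

```text
14.9833 [0.50859273 0.00387904 0.10948697] [-1.60039132 -1.53264764 -0.44631883] tool [ 2.05 -0.84  0.44] [-0.02969712  0.11730428 -0.53210694] 58.44485700130463 0.12652304231637046 -2.0313845341990637
j6 1.297469548881054 [-0.015  0.12   0.532]
```

Request:
jog_arm([
  [[0, 0, 0, -0.08, -1], [0, 0, 0, -0.08, -1]],
])

```text
clock: 15.15
tcp_pos: [0.5083, 0.0038, 0.1094]
tcp_rot: [-0.835, 3.029, -0.0]
contact_force: [-1.5, -0.3, -0.7]
gripper_width: 0.131
grip_force: 58.5
```

```bash
python3 st.py
```

```text
15.15 [0.50834617 0.00375324 0.10935916] [-1.46460307 -0.34001413 -0.71710957] tool [1.43 0.46 0.72] [-0.18675524  0.31211519 -0.032254  ] 58.47940385341644 0.13064198290195175 -2.192449832963282
j6 1.5865104272961617 [0.001 0.364 0.032]
```

Request:
jog_arm([
  [[0, 0, 0, -0.08, -1], [0, 0, 0, -0.08, -1]],
])

```text
clock: 15.32
tcp_pos: [0.5084, 0.0037, 0.1094]
tcp_rot: [-1.074, 2.952, -0.001]
contact_force: [-1.5, -1.9, 0.7]
gripper_width: 0.127
grip_force: 58.5
```

```bash
python3 st.py
```

```text
15.3167 [0.50843532 0.00366954 0.10939487] [-1.46391912 -1.93700592  0.65667478] tool [ 2.37 -0.54 -0.66] [-0.25373115  0.15826974 -0.00228891] 58.49870145320892 0.12654559500801155 -2.352350541891688
j6 1.5307165682315826 [0.093 0.284 0.002]
```

A 0.53 N·m spike with slip at the higher squeeze confirms the nut is on its upper stop. Next I'll release, rise, shut the fingers and look.

Request:
jog_arm([
  [[0, 0, 0, 0, -0.4], [0, 0, 0, 0, -0.4], [0, 0, 0, 0, -0.4], [0, 0, -15, 0, -0.4], [0, 0, -25, 0, -0.4], [0, 0, -8, 0, -1], [0, 0, 0, 0, -1], [0, 0, 0, 0, -1], [0, 0, 0, 0, -1], [0, 0, 0, 0, -1]],
], squeeze=30)

```text
clock: 16.15
tcp_pos: [0.5078, 0.0039, 0.1561]
tcp_rot: [1.07, -2.952, -0.001]
contact_force: [0.6, 0.7, 0.6]
gripper_width: -0.002
grip_force: 0.0
```

```bash
python3 - <<'E'
from h import *
f=save('wrist','w5')['frame'][:,:,::-1]
cv2.imwrite('pics/c5.png',cv2.resize(f[170:320,150:350],None,fx=4,fy=4,interpolation=cv2.INTER_CUBIC))
z=np.load('pics/w5.npz');s=ctrl.state()
for h in (.122,.131):
    c=z['T']@[*s['tcp_pos'][:2],h,1];p=z['K']@(c[:3]*[1,-1,-1]);print(h,p[:2]/p[2],(p[:2]/p[2]-[150,170])*4)
E
python3 st.py
```

```text
0.122 [251.88197255 215.96177099] [407.5278902  183.84708397]
0.131 [251.81201879 221.34626293] [407.24807514 205.38505171]
16.2 [0.50789599 0.00392764 0.15617318] [0.15478834 0.80155913 0.13322721] tool [-0.63  0.52 -0.13] [-0.00371065  0.05192646  0.01899449] 0.0 -0.0005456353991228163 -2.350610633124238
j6 0.009381246927659959 [-0.03   0.042 -0.019]
```

View pics/c5.png

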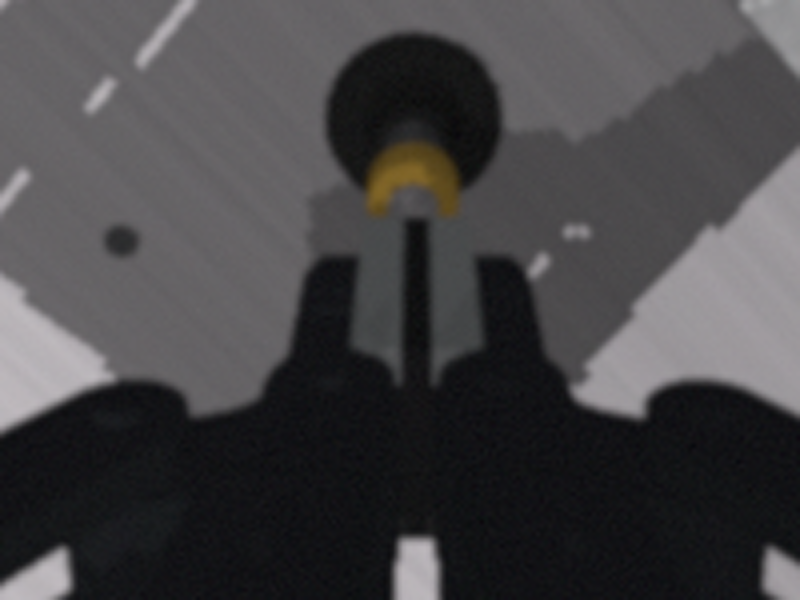

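Shut fingertips are at x≈417 with the tip at (413,203), so about 0.4 mm off. I'll correct and approach.

Request:
jog_arm([
  [[-0.3, -0.4, 8, 0, -1], [0, 0, 10, 0, -1], [0, 0, 4, 0, -1], [0, 0, 0.5, 0, -1], [0, 0, 0.5, 0, -1], [0, 0, 0.5, 0, -1], [0, 0, 0.5, 0, -1], [0, 0, 0.5, 0, -1], [0, 0, 0, 0, -1]],
])

```text
clock: 16.95
tcp_pos: [0.5089, 0.0038, 0.1328]
tcp_rot: [-1.072, 2.953, -0.0]
contact_force: [0.6, -0.2, -0.3]
gripper_width: 0.003
grip_force: 0.0
```

Request:
jog_arm([
  [[0, 0, 0.5, 0, -1], [0, 0, 0.5, 0, -1], [0, 0, 0.5, 0, -1], [0, 0, 0, 0, -1]],
])

```text
clock: 17.28
tcp_pos: [0.5089, 0.0038, 0.1311]
tcp_rot: [-1.072, 2.953, -0.0]
contact_force: [0.1, 0.6, 0.7]
gripper_width: 0.004
grip_force: 0.5
```

Request:
jog_arm([
  [[0, 0, 0.5, 0, -1], [0, 0, 0.5, 0, -1], [0, 0, 0, 0, -1]],
])

```text
clock: 17.53
tcp_pos: [0.5091, 0.0038, 0.1303]
tcp_rot: [-1.071, 2.953, -0.0]
contact_force: [-0.5, -0.9, 2.8]
gripper_width: -0.001
grip_force: 1.7
```

Request:
jog_arm([
  [[0, 0, 0.5, 0, -1], [0, 0, 0.5, 0, -1], [0, 0, 0.4, 0, -1], [0, 0, 0, 0, -1]],
])

```text
clock: 17.87
tcp_pos: [0.5093, 0.0038, 0.1291]
tcp_rot: [-1.071, 2.952, -0.001]
contact_force: [0.6, -0.5, 5.8]
gripper_width: -0.003
grip_force: 3.2
```

Request:
jog_arm([
  [[0, 0, 0.5, 0, -1], [0, 0, 0.5, 0, -1], [0, 0, 0.4, 0, -1]],
])

```text
clock: 18.12
tcp_pos: [0.5095, 0.0037, 0.1279]
tcp_rot: [-1.071, 2.952, -0.001]
contact_force: [0.0, 0.5, 8.8]
gripper_width: 0.004
grip_force: 4.6
```

Request:
jog_arm([
  [[0, 0, 0.4, 0, -1], [0, 0, 0.4, 0, -1], [0, 0, 0.4, 0, -1]],
])

```text
clock: 18.37
tcp_pos: [0.5096, 0.0037, 0.127]
tcp_rot: [-1.071, 2.951, -0.001]
contact_force: [0.3, -0.0, 10.3]
gripper_width: 0.002
grip_force: 5.5
```

Request:
jog_arm([
  [[0, 0, 0.22, 0, -1], [0, 0, 0.22, 0, -1], [0, 0, 0.22, 0, -1], [0, 0, 0.22, 0, -1]],
])

```text
clock: 18.7
tcp_pos: [0.5096, 0.0037, 0.1261]
tcp_rot: [-1.071, 2.951, -0.001]
contact_force: [-0.2, -0.1, 10.5]
gripper_width: 0.004
grip_force: 5.8
```

Request:
jog_arm([
  [[0, 0, 0.22, 0, -1], [0, 0, 0.22, 0, -1], [0, 0, 0.22, 0, -1], [0, 0, 0.22, 0, -1]],
])

```text
clock: 19.03
tcp_pos: [0.5097, 0.0037, 0.1253]
tcp_rot: [-1.071, 2.951, -0.001]
contact_force: [-0.7, -0.1, 12.2]
gripper_width: -0.001
grip_force: 6.0
```

Request:
jog_arm([
  [[0, 0, 0.22, 0, -1], [0, 0, 0.22, 0, -1], [0, 0, 0.22, 0, -1], [0, 0, 0.22, 0, -1]],
])

```text
clock: 19.37
tcp_pos: [0.5097, 0.0037, 0.1245]
tcp_rot: [-1.071, 2.951, -0.002]
contact_force: [-0.4, -0.0, 12.6]
gripper_width: -0.001
grip_force: 6.2
```

Request:
jog_arm([
  [[0, 0, 0.2, 0, -1], [0, 0, 0.2, 0, -1], [0, 0, 0.2, 0, -1], [0, 0, 0.2, 0, -1], [0, 0, 0.2, 0, -1], [0, 0, 0.2, 0, -1]],
])

```text
clock: 19.87
tcp_pos: [0.5097, 0.0037, 0.1233]
tcp_rot: [-1.071, 2.951, -0.002]
contact_force: [-0.1, 0.9, 13.5]
gripper_width: 0.001
grip_force: 6.4
```

Request:
jog_arm([
  [[0, 0, 0.2, 0, -1], [0, 0, 0.2, 0, -1], [0, 0, 0.2, 0, -1], [0, 0, 0.2, 0, -1], [0, 0, 0.2, 0, -1], [0, 0, 0.2, 0, -1]],
])

```text
clock: 20.37
tcp_pos: [0.5098, 0.0037, 0.1222]
tcp_rot: [-1.071, 2.951, -0.002]
contact_force: [-0.5, 0.2, 14.0]
gripper_width: 0.001
grip_force: 6.6
```

Request:
jog_arm([
  [[0, 0, 0.2, 0, -1], [0, 0, 0.2, 0, -1], [0, 0, 0.2, 0, -1], [0, 0, 0.2, 0, -1], [0, 0, 0.2, 0, -1]],
])

```text
clock: 20.78
tcp_pos: [0.5098, 0.0037, 0.1212]
tcp_rot: [-1.071, 2.951, -0.002]
contact_force: [-1.2, 0.9, 13.5]
gripper_width: 0.005
grip_force: 6.7
```

Request:
jog_arm([
  [[0, 0, 0, 0, -1], [0, 0, 0.15, 0, -1], [0, 0, 0.15, 0, -1], [0, 0, 0.15, 0, -1], [0, 0, 0.15, 0, -1], [0, 0, 0.15, 0, -1]],
])

```text
clock: 21.28
tcp_pos: [0.5097, 0.0037, 0.1203]
tcp_rot: [-1.071, 2.951, -0.001]
contact_force: [0.6, -0.2, 10.8]
gripper_width: 0.004
grip_force: 5.9
```

Request:
jog_arm([
  [[0, 0, 0.15, 0, -1], [0, 0, 0.15, 0, -1], [0, 0, 0.15, 0, -1], [0, 0, 0.15, 0, -1], [0, 0, 0.15, 0, -1]],
])

```text
clock: 21.7
tcp_pos: [0.5097, 0.0037, 0.1195]
tcp_rot: [-1.071, 2.951, -0.001]
contact_force: [-0.0, -0.1, 10.7]
gripper_width: 0.002
grip_force: 5.7
```

Request:
jog_arm([
  [[0, 0, 0.15, 0, -1], [0, 0, 0.15, 0, -1], [0, 0, 0.15, 0, -1], [0, 0, 0.15, 0, -1]],
])

```text
clock: 22.03
tcp_pos: [0.5097, 0.0037, 0.1189]
tcp_rot: [-1.071, 2.951, -0.001]
contact_force: [-0.7, 0.7, 12.0]
gripper_width: -0.0
grip_force: 5.7
```

Request:
jog_arm([
  [[0, 0, 0.15, 0, -1], [0, 0, 0.15, 0, -1], [0, 0, 0.15, 0, -1], [0, 0, 0.15, 0, -1]],
])

```text
clock: 22.37
tcp_pos: [0.5097, 0.0037, 0.1183]
tcp_rot: [-1.071, 2.951, -0.001]
contact_force: [-0.9, -0.2, 11.6]
gripper_width: 0.001
grip_force: 5.7
```

Request:
jog_arm([
  [[0, 0, 0.15, 0, -1], [0, 0, 0.15, 0, -1], [0, 0, 0.15, 0, -1]],
])

```text
clock: 22.62
tcp_pos: [0.5097, 0.0037, 0.1178]
tcp_rot: [-1.071, 2.951, -0.001]
contact_force: [-0.9, 0.4, 11.4]
gripper_width: -0.002
grip_force: 5.7
```

Request:
jog_arm([
  [[0, 0, 0, 0, -1], [0, 0, 0, 0, -1], [0, 0, 0, 0, -1], [0, 0, 0, 0, -1]],
])

```text
clock: 22.95
tcp_pos: [0.5096, 0.0037, 0.1177]
tcp_rot: [-1.071, 2.952, -0.001]
contact_force: [1.0, -0.0, 9.9]
gripper_width: 0.0
grip_force: 4.6
```

Request:
jog_arm([
  [[0, 0, 0.2, 0, -1], [0, 0, 0.2, 0, -1], [0, 0, 0.2, 0, -1], [0, 0, 0.2, 0, -1], [0, 0, 0.15, 0, -1]],
])

```text
clock: 23.37
tcp_pos: [0.5098, 0.0037, 0.1171]
tcp_rot: [-1.071, 2.951, -0.002]
contact_force: [-0.3, -0.4, 13.8]
gripper_width: -0.003
grip_force: 7.2
```

Request:
jog_arm([
  [[0, 0, 0, 0, -1], [0, 0, 0, 0, -1], [0, 0, 0, 0, -1], [0, 0, 0, 0, -1]],
])

```text
clock: 23.7
tcp_pos: [0.5098, 0.0037, 0.1171]
tcp_rot: [-1.071, 2.951, -0.002]
contact_force: [-1.0, -0.0, 14.1]
gripper_width: 0.0
grip_force: 6.9
```

Request:
jog_arm([
  [[0, 0, 0.15, 0, -1], [0, 0, 0.15, 0, -1], [0, 0, 0.15, 0, -1]],
])

```text
clock: 23.95
tcp_pos: [0.5099, 0.0037, 0.1168]
tcp_rot: [-1.071, 2.951, -0.002]
contact_force: [-0.0, -0.1, 15.9]
gripper_width: -0.004
grip_force: 7.7
```

Request:
jog_arm([
  [[0, 0, 0, 0, -1], [0, 0, 0, 0, -1], [0, 0, 0, 0, -1], [0, 0, 0, 0, -1]],
])

```text
clock: 24.28
tcp_pos: [0.51, 0.0037, 0.1168]
tcp_rot: [-1.071, 2.951, -0.002]
contact_force: [-0.6, -1.1, 15.1]
gripper_width: -0.001
grip_force: 7.5
```

Request:
jog_arm([
  [[0, 0, -0.3, 0, -1], [0, 0, 0, 0, -1], [0, 0, 0, 0, -1], [0, 0, 0, 0, -1]],
])

```text
clock: 24.62
tcp_pos: [0.5098, 0.0037, 0.1169]
tcp_rot: [-1.071, 2.951, -0.002]
contact_force: [-1.2, -0.2, 13.3]
gripper_width: 0.001
grip_force: 6.4
```

Request:
jog_arm([
  [[0, 0, 0, 0, -1], [0, 0, 0, 0, -1], [0, 0, 0, 0, -1], [0, 0, 0, 0, -1], [0, 0, 0, 0, -1], [0, 0, 0, 0, -1], [0, 0, 0, 0, -1], [0, 0, 0, 0, -1]],
])

```text
clock: 25.28
tcp_pos: [0.5098, 0.0037, 0.1169]
tcp_rot: [-1.071, 2.951, -0.002]
contact_force: [-0.1, 1.0, 13.1]
gripper_width: 0.002
grip_force: 6.4
```

Force is constant while holding, so the deck is down on its base. I'll let go gently, rise, and look.

Request:
jog_arm([
  [[0, 0, -1, 0, -1], [0, 0, -2, 0, -1], [0, 0, -3, 0, -1], [0, 0, -5, 0, -1], [0, 0, -12, 0, -1], [0, 0, -20, 0, -1], [0, 0, -25, 0, -1], [0, 0, -15, 0, -1], [0, 0, 0, 0, -1], [0, 0, 0, 0, -1]],
])

```text
clock: 26.12
tcp_pos: [0.5088, 0.0038, 0.199]
tcp_rot: [-1.071, 2.953, -0.001]
contact_force: [-0.3, -1.1, -0.4]
gripper_width: 0.001
grip_force: 0.0
```

```bash
python3 - <<'E'
from h import *
f=save('wrist','w6')['frame'][:,:,::-1];g=save('side','s6')['frame'][:,:,::-1]
a=cv2.resize(f[120:240,200:300],None,fx=4,fy=4,interpolation=cv2.INTER_CUBIC)
c=lambda i:cv2.resize(i[190:310,195:275],None,fx=4,fy=4,interpolation=cv2.INTER_CUBIC)[:480,:200]
b=lambda i:cv2.resize(i[195:295,200:275],(360,480),interpolation=cv2.INTER_CUBIC)
cv2.imwrite('pics/c6.png',cv2.resize(np.hstack([b(cv2.imread('pics/s0.png')),b(g),a]),None,fx=.7,fy=.7))
E
python3 st.py
```

```text
26.2167 [0.50818581 0.00383992 0.19779328] [-0.17933429 -0.24133859 -0.24254367] tool [ 0.29 -0.07  0.24] [-0.01552109  0.02943945  0.03952387] 0.0 -0.0017796211991257676 -2.3510719314466475
j6 -6.828419003568342e-06 [-0.007  0.033 -0.039]
```

View pics/c6.png

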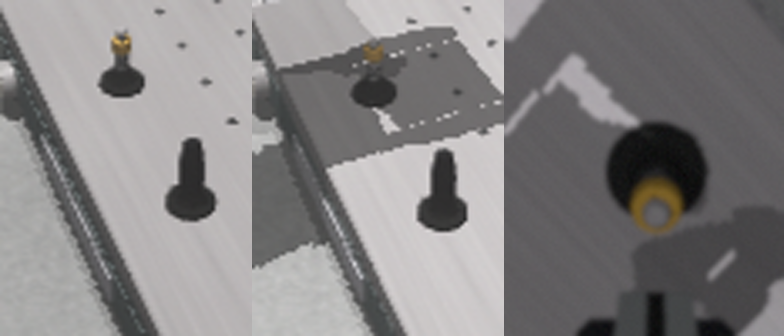

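The left and middle crops show the deck lower (stem foot from y≈82 to 93). The nut is raised, the tip stands out again and the stem is upright. The contact geometry gives a deck top of about 72 mm, which is fully down.

```bash
python3 -c "
from station import order
print(order.close_job())"
```

```text
the job is handed in; nothing more can be done
None
```

I handed the job in at about 26 s: the lock nut is undone to its upper stop, the deck is down on its base (top at about 72 mm), and the tip is released and out, with peak readings of about 16 N on the tip and nothing else touched.

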